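# Fetch the steel block from behind the cans

## Robot

A 6-joint arm with a two-finger parallel gripper is mounted at the origin on the work surface. World frame = base frame: x ahead of the robot, y to its left, z up, the work surface at z = 0. Lengths are in m, angles in rad, forces in N, time in s.
With the tool pointing down it reaches from about 0.325 to 0.9 m from the base axis. Payload 6.1 kg.
Tool frame: the origin (TCP) lies midway between the tips of the shut fingers; the grasp point (between the pads) lies tcp_to_grasp behind it (tcp_to_grasp is the distance from the TCP to the grasp point, in m); z points along the fingers, y is the line along which they close (so a half turn about z gives the same grasp; the last joint's range is limited). The gripper opens to 85 mm and grips with 20 to 120 N. Pads are 22 mm wide; open, the fingers measure 114 mm over their backs; the gripper's body (76 mm by 85 mm) begins 54 mm behind the grasp point. The pads swing forward as they close: fully open they stand 13 mm farther back than shut.
Start: joints at [-1.271, 0.22, 1.526, -0, 1.395, -0.126], TCP at [0.258, -0.569, 0.231] pointing down, gripper open.
Joint ranges: [-2.98, 2.98], [-0.91, 2.08], [0.09, 2.57], [-1.24, 4.39], [0.2, 2.65], [-2.68, 2.68]. Speed limits (rad/s): [2.57, 2.57, 3.01, 3.14, 3.14, 3.14].

## Interface

Orientations are given as a rotation vector (axis times angle).
In Python, from cell import get_state, grab_frame, camera_model, sign_off, tcp_to_grasp gives the robot as it stands.
- The arm moves only by the tool move_arm, never from a script. Its argument "plan" is a list of rows, each a list of 2 entries, a list of its own where there are three numbers: the shift along the tool's x, y, z in m, then the turn about the tool's z in degrees. In form: [[[tx, ty, tz], spin], ...]. A call has 1 to 10 rows; each row shifts and turns the commanded pose from where the row before left it, along the tool's axes as they then stand; what a row does not reach is not made up. A row lasts 1/10 s, in which the tool goes at most 50 mm and 8.59 degrees, less where a joint would pass 70% of its speed; a pose out of reach is approached as far as the arm can. A call with a gripper value outside its range is refused whole. "jaw" is the closure in counts, from 0 (fully open) to 255 (shut), set as the call begins (left out, the last holds). The fingers move at their own pace and stop on an object; "squeeze" is the grip in N (left out, the last holds). Time passes only in rows, so rows that do not move let the fingers close. It gives the time, the measured TCP pose, the force, the opening and the grip force at its end, in the units of the state.
- get_state(): the state, without advancing time (a new reading comes with each control period).
- grab_frame(name): name is "scene" or "top" or "wrist"; returns (picture, depth): 420x560x3 uint8, red, green, blue; 420x560 float32, m along the optical axis (not along the pixel's ray), 0 where there is no reading.
- camera_model(name): a dict with "intrinsics" (3x3 intrinsics, pixels), "rvec" (rotation vector, rad) and "tvec" (3), from world to camera coordinates, as OpenCV has them. Camera axes: x right, y down, z forward; pixel columns grow to the right and rows downward; lengths in m; the calibration is good to about 2 mm. A picture is of the moment at which its call begins: read the wrist's pose just before it. camera_model takes no time and is no camera call; for the wrist camera it gives the pose at the moment of the call.
- sign_off(): hands the job in; it is judged then, once.
The state is a dict: "time": time; "q": joint angles; "joint_vel": joint speeds; "tau": joint torques, N m; "tcp_pos": TCP position; "eef_rot": TCP orientation; "force": force on the tool from outside, world axes, zero at the start; "torque": the same for the moment, N m; "grip_width": finger opening in m; "gripper_force": force on a finger pad.
Only numpy, scipy, OpenCV 4.12 (cv2) and the standard library are available. Lean on these libraries where they do the work, as an engineer would, in place of code of your own. Each camera call takes 0.05 s, during which the arm holds its last target. There are 200 camera calls.

## Task

Without shifting the steel block, first move all three cans (red, green, yellow) out of the bay and stand them upright in the grey tray. With all three there, fetch the block and stand it on the vise's bed between the open jaws, midway along them, its long side parallel to the jaws; only then put each can back upright in the middle of the mat of its own colour. Never tip a can over, and leave the hacksaw where it lies.

Things in the scene. Friction and masses are not known exactly. Their poses are not given: they have to be found in the camera images.
- can_red: red paint tin with steel rims and a flat top: upright round can 50 mm in diameter, 104 mm high, about 0.3 kg, straight-sided up to 80 mm; origin at the centre of its underside, z up. It starts on the mat of its own colour.
- can_green: green oil bottle with a pale band low down, a sloping shoulder from 88 mm up and a black cap 22 mm wide: upright round can 50 mm in diameter, 104 mm high, about 0.3 kg, straight-sided up to 80 mm; origin at the centre of its underside, z up. It starts on the mat of its own colour.
- can_yellow: yellow grease jar with a flat lid and a thin black line under the lid: upright round can 50 mm in diameter, 104 mm high, about 0.3 kg, straight-sided up to 80 mm; origin at the centre of its underside, z up. It starts on the mat of its own colour.
- mat_red: red round mat, 66 mm in diameter, 3 mm thick, fixed; origin at the centre of its underside, so a can stands 3 mm above it. Home of the red can. The three mats lie in a storage bay (dark steel plate, top 4 mm above the bench) in a half ring before and beside the block; which mat is where changes.
- mat_green: green round mat, 66 mm in diameter, 3 mm thick, fixed; origin at the centre of its underside, so a can stands 3 mm above it. Home of the green can. The three mats lie in a storage bay (dark steel plate, top 4 mm above the bench) in a half ring before and beside the block; which mat is where changes.
- mat_yellow: yellow round mat, 66 mm in diameter, 3 mm thick, fixed; origin at the centre of its underside, so a can stands 3 mm above it. Home of the yellow can. The three mats lie in a storage bay (dark steel plate, top 4 mm above the bench) in a half ring before and beside the block; which mat is where changes.
- block: steel block with a dark bore and a black saw line on top, 28 (x) by 50 (y) by 45 mm high, about 0.45 kg; origin: centre of its underside. It starts on the bay's plate behind and between the cans, which stand too close for a gripper to come down on it; the bay's back wall, 55 mm high, stands about 38 mm beyond its far face.
- tray: grey open parking tray, 250 mm (x) by 140 mm (y), rim 16 mm high, walls and floor 5 mm thick, fixed; origin at the centre of its underside, the inner floor 5 mm above it. Holds three cans standing in a row along its x with 75 mm between centres. It lies on the left or on the right.
- vise: blue machine vise, fixed on the side opposite the tray; origin: centre of its underside, midway between the open jaws. Jaws face along its x, inner faces at x -31 and +31 mm, 100 mm wide along y; bed 32 mm and jaw tops 62 mm above the underside; screw and T-handle at -x. The block's 50 mm side (its y) goes along the vise's y; held by its two ends it goes in with the fingers between the jaws.
- hacksaw: hacksaw with orange handle and dark frame lying flat beyond the bay, about 330 mm long (y) by 95 mm, 24 mm high; origin at the middle of the blade. Not part of the job: leave it alone.
There are look-alikes about, which are no part of the job. Several things have the shape of the can_yellow; the one meant has the colours described above.

How it is judged:
By the outcome, as a careful person would: the job done as asked, in the order asked, and still so for the second after the job is handed in, with the robot touching nothing.
It also fails if it takes over 144 s, if anything falls off the work surface, if the arm or the gripper's body presses on something with over 40 N, if the wrist force passes 120 N, or if a joint passes its speed limit or range.

## Working session

There is one attempt and no reset: what is moved stays moved. The work goes in short steps, Python scripts to look and compute and a tool call to move; the robot and the scene stay as the last step left them, time stands still between calls to the robot, and variables do not carry over. Pictures are saved under pics/ and viewed, at most 14 in all, crops included, and the job is handed in when it is done.

Besides the shell and the picture viewer there is one more tool, called after "Emit:" in YAML: its name, and indented under it one key for each argument. move_arm: Moves the arm, as the interface text tells. Its arguments: {"type":"object","properties":{"plan":{"type":"array"},"jaw":{"type":"number"},"squeeze":{"type":"number"}},"required":["plan"]}

```bash
mkdir -p pics; cat > h.py <<'E'
import numpy as np, cv2
from cell import *
def cloud(name):
    m=camera_model(name); im,d=grab_frame(name)
    K=np.array(m["intrinsics"]);R=cv2.Rodrigues(np.array(m["rvec"],float))[0];t=np.array(m["tvec"],float).ravel()
    v,u=np.indices(d.shape)
    pc=np.stack([(u-K[0,2])/K[0,0]*d,(v-K[1,2])/K[1,1]*d,d],-1)
    P=(pc-t)@R; P[d==0]=np.nan
    return im,P
def save(im,f): cv2.imwrite("pics/"+f,im[:,:,::-1])
E
python3 - <<'E'
from h import *
s=get_state(); print(s["tcp_pos"],s["eef_rot"],s["time"],tcp_to_grasp,s["grip_width"])
for n in("top","scene"):
    im,P=cloud(n); save(im,n+"0.png"); np.savez(n+"0.npz",im=im,P=P)
    m=camera_model(n);R=cv2.Rodrigues(np.array(m["rvec"],float))[0];print(n,-R.T@np.array(m["tvec"]).ravel())
E
```

```text
[ 0.25796898 -0.56862832  0.23019584] [-3.06878360e+00 -6.63366355e-01  2.62637065e-04] 0.0 0.0187 0.08557810790858364
top [0.4384112  0.00133262 0.87696997]
scene [1.24930068 0.40971543 0.8885849 ]
```

View pics/top0.png

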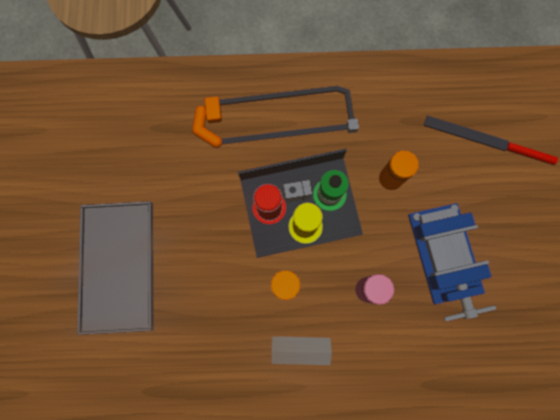

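View pics/scene0.png

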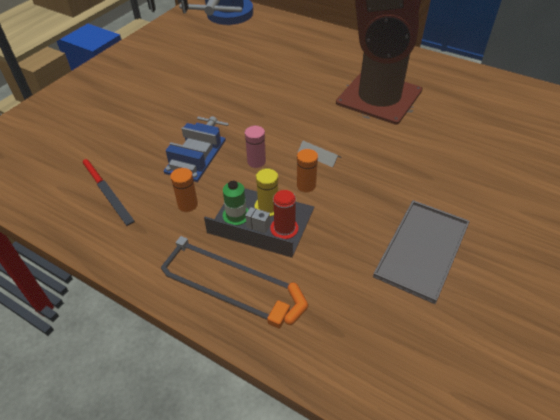

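The top view shows the tray on the left at (116,267), with the red can at (268,197), yellow at (307,218) and green at (333,184). The block is at (298,189) and the vise at (450,252). There are two orange look-alikes, one pink one, and a grey bar at (301,350).

```bash
python3 - <<'E'
from h import *
z=np.load("top0.npz");im=z["im"];P=z["P"];hsv=cv2.cvtColor(im,cv2.COLOR_RGB2HSV)
H,S,V=[hsv[...,i].astype(int) for i in range(3)];Z=P[...,2]
print("bench z",np.nanmedian(P[300:330,180:260,2]))
v,u=np.indices(Z.shape)
def box(a,b,c,d): return (u>=a)&(u<b)&(v>=c)&(v<d)
def rep(n,m):
    q=P[m][:,:3]; q=q[~np.isnan(q[:,0])]
    c,(w),a=cv2.minAreaRect((q[:,:2]*1000).astype(np.float32)); print(n,len(q),"rect c",np.round(c,1),"wh",np.round(w,1),"ang",round(a,1),"z",np.round(np.median(q[:,2]),4),"circ",np.round(cv2.minEnclosingCircle((q[:,:2]*1000).astype(np.float32)),1) if 0 else "")
bay=box(235,365,150,260)
rep("red top",bay&(Z>.1)&((H<8)|(H>172))&(S>120))
rep("yel top",bay&(Z>.1)&(H>20)&(H<35)&(S>120))
rep("grn top",bay&(Z>.075)&(H>45)&(H<85)&(S>80))
rep("grn cap",bay&(Z>.1)&(u>322))
rep("red can>.05",bay&(Z>.06)&((H<8)|(H>172))&(S>120))
for n,lo,hi in(("red",172,181),("yel",20,35),("grn",45,85)):
    m=bay&(Z<.02)&(((H>=lo)&(H<hi))|((H<8)&(n=="red")))&(S>120); rep("mat "+n,m)
rep("block top",box(280,318,178,204)&(Z>.04)&(Z<.056)&(S<90))
rep("tray rim",box(70,165,190,345)&(Z>.011)&(Z<.03))
rep("vise",box(400,500,195,330)&(Z>.02))
rep("vise jaw tops",box(400,500,195,330)&(Z>.055))
j=box(400,500,195,330)&(Z>.055)
n,l,st,c=cv2.connectedComponentsWithStats(j.astype(np.uint8))
for i in range(1,n):
    if st[i,4]>60: rep("jaw",l==i)
b=box(400,500,195,330)&(Z>.026)&(Z<.037); n,l,st,c=cv2.connectedComponentsWithStats(b.astype(np.uint8))
for i in range(1,n):
    if st[i,4]>60: rep("bed",l==i)
rep("orange1",box(265,305,265,305)&(Z>.095)); rep("orange2",box(380,425,145,195)&(Z>.095)); rep("pink",box(355,400,270,310)&(Z>.095)); rep("bar",box(262,340,330,370)&(Z>.004))
rep("wall",bay&(Z>.045)&(Z<.065)&(S<80)&(V<70)&(v<190))
rep("saw",box(185,365,80,150)&(Z>.008))
E
python3 -c "
import cv2;a=cv2.imread('pics/top0.png')
cv2.imwrite('pics/crop.png',cv2.resize(a[145:330,225:505],None,fx=2.8,fy=2.8,interpolation=2))"
```

```text
bench z 0.0007145430206663492
red top 633 rect c [606.7  21.9] wh [48.2 49.4] ang 89.1 z 0.1116 circ 
yel top 669 rect c [568.9 -47.6] wh [50.  50.1] ang 74.3 z 0.1115 circ 
grn top 546 rect c [632.4 -99.2] wh [48.9 49.6] ang 72.9 z 0.0986 circ 
grn cap 272 rect c [631.4 -97.9] wh [36.6 36.1] ang 12.8 z 0.1075 circ 
red can>.05 723 rect c [606.4  21.9] wh [48.2 50. ] ang 89.1 z 0.1112 circ 
mat red 276 rect c [598.8  21.2] wh [47.6 68.5] ang 7.6 z 0.0074 circ 
mat yel 336 rect c [576. -49.] wh [67.7 83. ] ang 87.5 z 0.0072 circ 
mat grn 277 rect c [633.4 -94.8] wh [73.7 59.3] ang 33.0 z 0.0078 circ 
block top 394 rect c [634.2 -34.2] wh [28.7 49.6] ang 8.6 z 0.0493 circ 
tray rim 1187 rect c [499.3 322.8] wh [250.5 141.6] ang 1.8 z 0.0156 circ 
vise 4580 rect c [ 489.  -323.3] wh [207.5 101.6] ang 11.2 z 0.046 circ 
vise jaw tops 1865 rect c [ 508.7 -319.7] wh [124.  101.2] ang 11.3 z 0.0611 circ 
jaw 904 rect c [ 554.3 -310.6] wh [ 31.  101.2] ang 11.4 z 0.0611 circ 
jaw 961 rect c [ 463.1 -328.7] wh [ 31.  101.1] ang 11.4 z 0.0612 circ 
bed 306 rect c [ 579.2 -305.4] wh [15.8 70.4] ang 11.4 z 0.0328 circ 
bed 1255 rect c [ 508.3 -317.9] wh [62.2 76. ] ang 11.4 z 0.0329 circ 
orange1 693 rect c [453.3  -5.8] wh [50.  49.4] ang 88.8 z 0.1046 circ 
orange2 643 rect c [ 662.9 -225.2] wh [49.5 50.3] ang 43.6 z 0.1043 circ 
pink 721 rect c [ 442.5 -164.9] wh [50.3 49.2] ang 88.7 z 0.1047 circ 
bar 1586 rect c [333.4 -31.5] wh [146.2  70.1] ang 86.1 z 0.0162 circ 
wall 306 rect c [656.3 -31.8] wh [ 68.  208.5] ang 11.1 z 0.0542 circ 
saw 2771 rect c [796.6   3.9] wh [337.1 149.4] ang 84.0 z 0.0172 circ
```

View pics/crop.png

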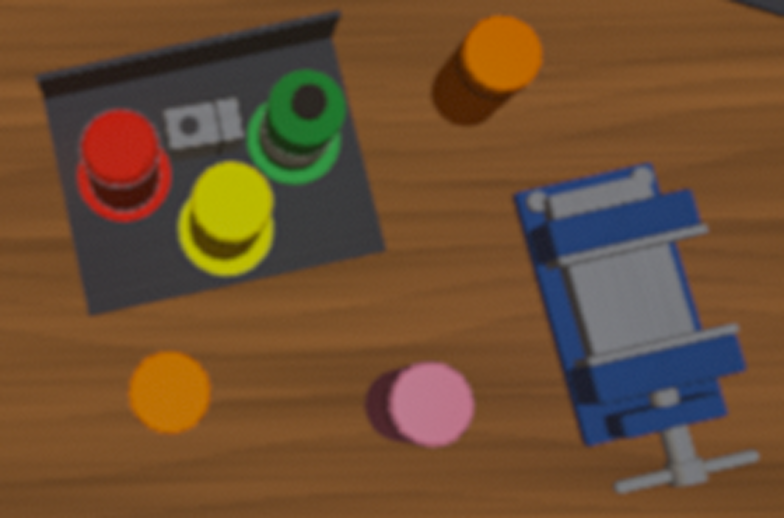

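```bash
cat > plan.py <<'E'
# usage: plan.py x y z beta  (mm, deg; beta = world angle of tool y).  Prints spin needed, then shift in tool axes AFTER the spin, and rows needed
import sys
from h import *
s=get_state(); R=cv2.Rodrigues(np.array(s["eef_rot"]))[0]; p=np.array(s["tcp_pos"])*1000
b=np.degrees(np.arctan2(R[1,1],R[0,1]))
a=list(map(float,sys.argv[1:]))
print("t",round(s["time"],2),"tcp",p.round(1),"beta",b.round(2),"tilt",np.degrees(np.arccos(-R[2,2])).round(2),"q1,q6",np.degrees(s["q"])[[0,5]].round(1),"w",round(s["grip_width"],4),"F",np.round(s["force"],1))
while len(a)>=4:
    x,y,z,B=a[:4]; a=a[4:]; spin=-((B-b+180)%360-180)
    r=np.radians(B); ty=np.array([np.cos(r),np.sin(r)]); tx=np.array([-ty[1],ty[0]])*-1
    tx=np.array([-np.sin(r),np.cos(r)])*-1 if False else np.array([-ty[1],ty[0]])
    # right handed with z down: x = y × z = (ty,0)×(0,0,-1)
    tx=np.cross([*ty,0],[0,0,-1])[:2]
    d=np.array([x,y])-p[:2]; L=np.array([d@tx,d@ty,p[2]-z]); n=int(np.ceil(np.linalg.norm(L[:2])/48))or 1
    print("spin",spin.__round__(1),"/rows",int(np.ceil(abs(spin)/8.5)),"local",L.round(1),"xy rows",n,"each",(L[:2]/n).round(2))
    p=np.array([x,y,z]); b=B
E
python3 plan.py 569 -47.6 180 -79
```

```text
t 0.1 tcp [ 258.  -568.7  230.3] beta -65.61 tilt 0.1 q1,q6 [-72.8  -7.2] w 0.0854 F [-0.  -0.3 -0.8]
spin 13.4 /rows 2 local [ 404.7 -452.1   50.3] xy rows 13 each [ 31.13 -34.78]
```

Emit:
move_arm:
  plan:
    - [[0,0,0],6.7]
    - [[0,0,0],6.7]
    - [[0.031,-0.035,0],0]
    - [[0.031,-0.035,0],0]
    - [[0.031,-0.035,0],0]
    - [[0.031,-0.035,0],0]
    - [[0.031,-0.035,0],0]
    - [[0.031,-0.035,0],0]
    - [[0.031,-0.035,0],0]
    - [[0.031,-0.035,0],0]
  jaw: 0
  squeeze: 40

```text
time: 1.1
tcp_pos: [0.4486, -0.2451, 0.231]
eef_rot: [-3.127, -0.301, 0.0]
force: [1.0, -0.7, -0.3]
grip_width: 0.0854
gripper_force: 0.0
```

Emit:
move_arm:
  plan:
    - [[0.031,-0.034,0.01],0]
    - [[0.031,-0.034,0.01],0]
    - [[0.031,-0.034,0.01],0]
    - [[0.031,-0.034,0.01],0]
    - [[0.031,-0.034,0.01],0]
    - [[0,0,0],0]
    - [[0,0,0],0]

```text
time: 1.8
tcp_pos: [0.5675, -0.0494, 0.1803]
eef_rot: [-3.127, -0.305, 0.003]
force: [0.3, -0.1, -0.8]
grip_width: 0.0855
gripper_force: 0.0
```

```bash
python3 plan.py 569 -47.6 53 -79; python3 - <<'E'
from h import *
im,P=cloud("wrist"); save(im,"w0.png")
E
```

```text
t 1.8 tcp [567.5 -49.4 180.3] beta -78.85 tilt 0.12 q1,q6 [-12.9  66. ] w 0.0855 F [ 0.3 -0.1 -0.8]
spin 0.1 /rows 1 local [  1.8  -1.5 127.3] xy rows 1 each [ 1.78 -1.53]
```

View pics/w0.png

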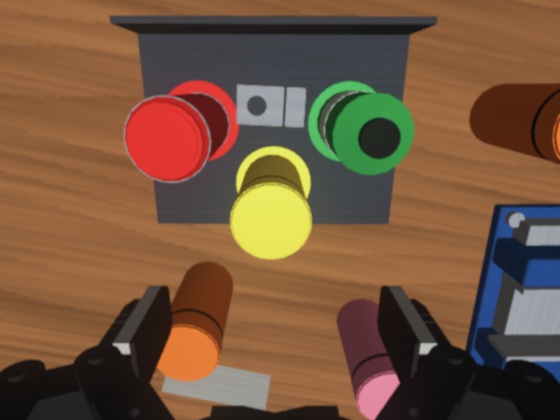

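The wrist view shows yellow at (271,221), red at (168,139), green at (372,133) and the block at (271,105). I'll check these positions from the wrist depth.

```bash
cat > meas.py <<'E'
from h import *
def rect(P,m):
    k=max(cv2.connectedComponentsWithStats(m.astype(np.uint8))[0:1]); n,l,st,c=cv2.connectedComponentsWithStats(m.astype(np.uint8))
    if n<2: return None
    i=1+np.argmax(st[1:,4]); q=P[l==i]; c,w,a=cv2.minAreaRect((q[:,:2]*1000).astype(np.float32))
    return np.round(c,1),np.round(w,1),round(a,1),"z",round(float(np.median(q[:,2])),4),len(q)
def bay(name):
    im,P=cloud(name); hsv=cv2.cvtColor(im,cv2.COLOR_RGB2HSV);H,S,V=[hsv[...,i].astype(int) for i in range(3)]
    X,Y,Z=np.moveaxis(P,-1,0); B=(X>.5)&(X<.72)&(Y>-.18)&(Y<.09)
    col={"red":((H<8)|(H>172))&(S>120),"yellow":(H>20)&(H<35)&(S>120),"green":(H>45)&(H<85)&(S>80)}
    for n,c in col.items(): print(n,"top",rect(P,B&c&(Z>.085)),"mat",rect(P,B&c&(Z<.02)))
    print("block",rect(P,B&(Z>.042)&(Z<.053)&(S<90)&(X<.66)&(V>70)))
    return im,P
E
python3 -c "
from meas import *
bay('wrist')"
```

```text
red top (array([608.6,  23.9]), array([48.9, 49.6]), 30.1, 'z', 0.1122, 5506) mat (array([616.8,  15.3]), array([67.5, 44.6]), 38.5, 'z', 0.0075, 1282)
yellow top (array([571.8, -45.6]), array([51. , 50.8]), 35.3, 'z', 0.1114, 5356) mat (array([580.7, -46.3]), array([44.7, 66.6]), 4.6, 'z', 0.0077, 1071)
green top (array([634.7, -97.2]), array([49.9, 49. ]), 76.3, 'z', 0.0987, 4128) mat (array([ 624.4, -100.9]), array([85.8, 62.7]), 29.1, 'z', 0.0074, 1348)
block (array([636.7, -32.6]), array([28. , 49.6]), 8.5, 'z', 0.0496, 2755)
```

```bash
python3 plan.py 570.4 -46.6 53 -79
```

```text
t 1.9 tcp [567.5 -51.2 181.2] beta -79.02 tilt 0.04 q1,q6 [-13.1  66. ] w 0.0851 F [ 0.7 -0.6  0.4]
spin -0.0 /rows 1 local [  3.7  -4.  128.2] xy rows 1 each [ 3.71 -3.98]
```

Emit:
move_arm:
  plan:
    - [[0.0033,-0.003,0],0]
    - [[0,0,0.04],0]
    - [[0,0,0.04],0]
    - [[0,0,0.03],0]
    - [[0,0,0.017],0]
    - [[0,0,0],0]
    - [[0,0,0],0]

```text
time: 2.6
tcp_pos: [0.5709, -0.0479, 0.055]
eef_rot: [3.127, 0.299, 0.001]
force: [-0.0, 0.1, 0.5]
grip_width: 0.0854
gripper_force: 0.0
```

Emit:
move_arm:
  plan:
    - [[0,0,0],0]
    - [[0,0,0],0]
    - [[0,0,0],0]
    - [[0,0,0],0]
    - [[0,0,0],0]
    - [[0,0,0],0]
    - [[0,0,0],0]
    - [[0,0,0],0]
  jaw: 255
  squeeze: 40

```text
time: 3.4
tcp_pos: [0.5718, -0.0471, 0.056]
eef_rot: [3.126, 0.301, 0.004]
force: [-1.4, -0.0, 6.3]
grip_width: 0.0487
gripper_force: 41.1
```

Emit:
move_arm:
  plan:
    - [[0,0,-0.02],0]
    - [[0,0,-0.04],0]
    - [[0,0,-0.04],0]
    - [[0,0,-0.03],0]
    - [[0,0,0],0]

```text
time: 3.9
tcp_pos: [0.5738, -0.0476, 0.19]
eef_rot: [3.124, 0.301, 0.015]
force: [0.8, -0.4, -1.5]
grip_width: 0.0489
gripper_force: 42.4
```

```bash
python3 -c "
from meas import *
im,P=bay('wrist'); s=get_state(); print(s['grip_width'],s['gripper_force'])"; python3 plan.py 500.5 323.7 180 -79
```

```text
red top (array([608.7,  23.6]), array([49.2, 49. ]), 82.7, 'z', 0.1122, 4933) mat (array([617.5,  15.4]), array([67.3, 44.4]), 41.9, 'z', 0.0076, 1207)
yellow top (array([581. , -46.8]), array([38.3, 56.8]), 10.6, 'z', 0.2453, 28768) mat (array([575.1, -46. ]), array([55. , 66.6]), 10.7, 'z', 0.0076, 3192)
green top (array([634.7, -97. ]), array([49.8, 49. ]), 54.4, 'z', 0.0987, 3713) mat (array([ 624. , -101.6]), array([87.3, 63.7]), 29.3, 'z', 0.0075, 1268)
block (array([636.6, -32.5]), array([28.3, 49.5]), 8.4, 'z', 0.0496, 2503)
0.049031791690712576 42.298908680677414
t 3.95 tcp [572.2 -47.3 186.8] beta -79.0 tilt 0.31 q1,q6 [-12.6  66.4] w 0.049 F [ 0.4  0.7 -2.7]
spin 0.0 /rows 1 local [   0.5 -377.9    6.8] xy rows 8 each [  0.06 -47.23]
```

Emit:
move_arm:
  plan:
    - [[0,-0.03,0],0]
    - [[0,-0.045,0],0]
    - [[0,-0.045,0],0]
    - [[0,-0.045,0],0]
    - [[0,-0.045,0],0]
    - [[0,-0.045,0],0]
    - [[0,-0.045,0],0]
    - [[0,-0.045,0],0]
    - [[0,-0.033,0],0]
    - [[0,0,0],0]

```text
time: 4.95
tcp_pos: [0.4956, 0.3273, 0.1813]
eef_rot: [-3.126, -0.308, 0.007]
force: [-0.3, -0.9, -2.3]
grip_width: 0.0489
gripper_force: 42.6
```

```bash
python3 plan.py 500.5 323.7 53 -79;python3 -c "
from meas import *
im,P=cloud('wrist'); X,Y,Z=np.moveaxis(P,-1,0)
print(rect(P,(Y>.2)&(Z>.011)&(Z<.025)));print(np.nanmedian(Z[(Y>.27)&(Y<.37)&(X>.55)&(X<.6)]))"
```

```text
t 4.95 tcp [495.6 327.3 181.3] beta -78.74 tilt 0.24 q1,q6 [ 25.8 104.5] w 0.0489 F [-0.3 -0.9 -2.3]
spin 0.3 /rows 1 local [  4.2   4.5 128.3] xy rows 1 each [4.15 4.5 ]
(array([506.5, 325.2]), array([239.5, 140.6]), 1.8, 'z', 0.0161, 4887)
0.005557388319186409
```

Emit:
move_arm:
  plan:
    - [[0.003,0.003,0.03],0]
    - [[0,0,0.04],0]
    - [[0,0,0.035],0]
    - [[0,0,0.015],0]
    - [[0,0,0.006],0]
    - [[0,0,0.005],0]
    - [[0,0,0],0]
    - [[0,0,0],0]

```text
time: 5.8
tcp_pos: [0.5034, 0.3222, 0.0551]
eef_rot: [-3.126, -0.301, -0.005]
force: [-0.6, -0.0, -1.6]
grip_width: 0.049
gripper_force: 42.2
```

Emit:
move_arm:
  plan:
    - [[0,0,0],0]
    - [[0,0,0],0]
    - [[0,0,0],0]
    - [[0,0,0],0]
    - [[0,0,0],0]
    - [[0,0,-0.02],0]
    - [[0,0,-0.05],0]
    - [[0,0,-0.05],0]
    - [[0,0,-0.01],0]
  jaw: 0

```text
time: 6.7
tcp_pos: [0.5055, 0.3234, 0.1909]
eef_rot: [-3.123, -0.301, -0.017]
force: [0.8, -0.2, 0.5]
grip_width: 0.0856
gripper_force: 0.0
```

```bash
python3 plan.py 607.6 23 180 11; python3 -c "
from meas import *
im,P=cloud('wrist'); X,Y,Z=np.moveaxis(P,-1,0)
print(rect(P,(Y>.2)&(Z>.09)&(Z<.125)))"
```

```text
t 6.7 tcp [505.5 323.4 190.9] beta -79.0 tilt 0.66 q1,q6 [ 25.1 104.1] w 0.0856 F [ 0.8 -0.2  0.5]
spin -90.0 /rows 11 local [-314.3   42.9   10.9] xy rows 7 each [-44.91   6.12]
(array([503.5, 323. ]), array([50.8, 50.1]), 10.7, 'z', 0.1095, 4675)
```

Emit:
move_arm:
  plan:
    - [[0,0,0],-8.2]
    - [[0,0,0],-8.2]
    - [[0,0,0],-8.2]
    - [[0,0,0],-8.2]
    - [[0,0,0],-8.2]
    - [[0,0,0],-8.2]
    - [[0,0,0],-8.2]
    - [[0,0,0],-8.2]
    - [[0,0,0],-8.2]
    - [[0,0,0],-8.2]

```text
time: 7.75
tcp_pos: [0.501, 0.3212, 0.1811]
eef_rot: [-2.155, -2.284, 0.004]
force: [0.1, -0.4, 0.0]
grip_width: 0.0854
gripper_force: 0.0
```

Emit:
move_arm:
  plan:
    - [[0,0,0],-8]
    - [[-0.044,0.006,0],0]
    - [[-0.044,0.006,0],0]
    - [[-0.044,0.006,0],0]
    - [[-0.044,0.006,0],0]
    - [[-0.044,0.006,0],0]
    - [[-0.044,0.006,0],0]
    - [[-0.044,0.006,0],0]
    - [[0,0,0],0]
    - [[0,0,0],0]

```text
time: 8.75
tcp_pos: [0.6012, 0.0265, 0.1814]
eef_rot: [-2.0, -2.42, 0.002]
force: [-0.7, 0.6, -0.7]
grip_width: 0.0853
gripper_force: 0.0
```

```bash
python3 plan.py 607.6 23 53 11
```

```text
t 8.75 tcp [601.2  26.5 181.4] beta 10.85 tilt 0.17 q1,q6 [ -5.  -15.9] w 0.0853 F [-0.7  0.6 -0.7]
spin -0.1 /rows 1 local [ -4.6   5.6 128.4] xy rows 1 each [-4.63  5.63]
```

Emit:
move_arm:
  plan:
    - [[-0.004,0.0065,0],0]
    - [[0,0,0.04],0]
    - [[0,0,0.04],0]
    - [[0,0,0.03],0]
    - [[0,0,0.018],0]
    - [[0,0,0],0]
    - [[0,0,0],0]

```text
time: 9.45
tcp_pos: [0.6091, 0.0258, 0.0553]
eef_rot: [-1.996, -2.425, 0.0]
force: [0.3, 0.6, 1.6]
grip_width: 0.0851
gripper_force: 0.0
```

Emit:
move_arm:
  plan:
    - [[0,0,0],0]
    - [[0,0,0],0]
    - [[0,0,0],0]
    - [[0,0,0],0]
    - [[0,0,0],0]
    - [[0,0,0],0]
    - [[0,0,0],0]
  jaw: 255

```text
time: 10.15
tcp_pos: [0.61, 0.0246, 0.0571]
eef_rot: [1.997, 2.423, 0.002]
force: [-2.3, 1.2, 5.9]
grip_width: 0.0489
gripper_force: 40.8
```

Emit:
move_arm:
  plan:
    - [[0,0,-0.02],0]
    - [[0,0,-0.04],0]
    - [[0,0,-0.04],0]
    - [[0,0,-0.03],0]
    - [[0,0,0],0]
    - [[0,0,0],0]

```text
time: 10.75
tcp_pos: [0.609, 0.0246, 0.1851]
eef_rot: [1.998, 2.424, 0.001]
force: [0.1, -0.8, -4.1]
grip_width: 0.0494
gripper_force: 42.7
```

```bash
python3 plan.py 578 325.5 180 -79
```

```text
t 10.75 tcp [609.   24.6 185.1] beta 10.99 tilt 0.03 q1,q6 [ -5.1 -16.1] w 0.0494 F [ 0.1 -0.8 -4.1]
spin 90.0 /rows 11 local [  27.  -301.3    5.1] xy rows 7 each [  3.85 -43.04]
```

Emit:
move_arm:
  plan:
    - [[0,0,0],5.2]
    - [[0,0,0],8.2]
    - [[0,0,0],8.2]
    - [[0,0,0],8.2]
    - [[0,0,0],8.2]
    - [[0,0,0],8.2]
    - [[0,0,0],8.2]
    - [[0,0,0],8.2]
    - [[0,0,0],8.2]
    - [[0,0,0],8.2]

```text
time: 11.75
tcp_pos: [0.6071, 0.0248, 0.1814]
eef_rot: [-3.084, -0.59, 0.009]
force: [-0.4, 0.8, -3.6]
grip_width: 0.0494
gripper_force: 42.6
```

Emit:
move_arm:
  plan:
    - [[0,0,0],8]
    - [[0,0,0],3]
    - [[0.004,-0.043,0],0]
    - [[0.004,-0.043,0],0]
    - [[0.004,-0.043,0],0]
    - [[0.004,-0.043,0],0]
    - [[0.004,-0.043,0],0]
    - [[0.004,-0.043,0],0]
    - [[0.003,-0.043,0],0]
    - [[0,0,0],0]

```text
time: 12.75
tcp_pos: [0.5748, 0.33, 0.1813]
eef_rot: [-3.125, -0.309, 0.009]
force: [-0.4, -1.1, -3.5]
grip_width: 0.0493
gripper_force: 43.2
```

Emit:
move_arm:
  plan:
    - [[0,0,0.03],0]
    - [[0,0,0.04],0]
    - [[0,0,0.035],0]
    - [[0,0,0.015],0]
    - [[0,0,0.005],0]
    - [[0,0,0.005],0]
    - [[0,0,0],0]
    - [[0,0,0],0]

```text
time: 13.55
tcp_pos: [0.5796, 0.3258, 0.0573]
eef_rot: [-3.126, -0.301, -0.005]
force: [-1.0, 0.1, -2.7]
grip_width: 0.0491
gripper_force: 43.3
```

Emit:
move_arm:
  plan:
    - [[0,0,0.002],0]
    - [[0,0,0],0]

```text
time: 13.75
tcp_pos: [0.5795, 0.3259, 0.0552]
eef_rot: [-3.126, -0.301, -0.005]
force: [0.9, 0.8, 2.6]
grip_width: 0.0493
gripper_force: 43.4
```

Emit:
move_arm:
  plan:
    - [[0,0,0],0]
    - [[0,0,0],0]
    - [[0,0,0],0]
    - [[0,0,0],0]
    - [[0,0,0],0]
    - [[0,0,-0.02],0]
    - [[0,0,-0.05],0]
    - [[0,0,-0.05],0]
    - [[0,0,-0.012],0]
    - [[0,0,0],0]
  jaw: 0

```text
time: 14.75
tcp_pos: [0.5802, 0.3262, 0.1894]
eef_rot: [-3.125, -0.301, -0.011]
force: [-0.7, 0.3, -0.4]
grip_width: 0.0857
gripper_force: 0.0
```

```bash
python3 plan.py 634.3 -97.3 180 11 ; python3 -c "
from meas import *
im,P=cloud('wrist'); X,Y,Z=np.moveaxis(P,-1,0)
hsv=cv2.cvtColor(im,cv2.COLOR_RGB2HSV)
print(rect(P,(Y>.2)&(Z>.09)&(Z<.125)&((hsv[...,0]<8)|(hsv[...,0]>170))))"
```

```text
t 14.75 tcp [580.2 326.2 189.4] beta -79.0 tilt 0.4 q1,q6 [ 22.6 101.6] w 0.0857 F [-0.7  0.3 -0.4]
spin -90.0 /rows 11 local [-426.   -27.7    9.4] xy rows 9 each [-47.34  -3.08]
(array([578.7, 327.5]), array([51.1, 50.8]), 20.5, 'z', 0.1101, 4495)
```

Emit:
move_arm:
  plan:
    - [[0,0,0],-8.2]
    - [[0,0,0],-8.2]
    - [[0,0,0],-8.2]
    - [[0,0,0],-8.2]
    - [[0,0,0],-8.2]
    - [[0,0,0],-8.2]
    - [[0,0,0],-8.2]
    - [[0,0,0],-8.2]
    - [[0,0,0],-8.2]
    - [[0,0,0],-8.2]

```text
time: 15.8
tcp_pos: [0.5764, 0.3245, 0.1812]
eef_rot: [-2.154, -2.283, 0.009]
force: [0.2, 0.1, -0.3]
grip_width: 0.0853
gripper_force: 0.0
```

Emit:
move_arm:
  plan:
    - [[-0.04,-0.003,0],-8]
    - [[-0.048,-0.003,0],0]
    - [[-0.048,-0.003,0],0]
    - [[-0.048,-0.003,0],0]
    - [[-0.048,-0.003,0],0]
    - [[-0.048,-0.003,0],0]
    - [[-0.048,-0.003,0],0]
    - [[-0.048,-0.003,0],0]
    - [[-0.045,-0.003,0],0]
    - [[0,0,0],0]

```text
time: 16.8
tcp_pos: [0.6249, -0.0989, 0.1817]
eef_rot: [-2.003, -2.416, 0.006]
force: [-0.6, -1.2, 0.2]
grip_width: 0.0853
gripper_force: 0.0
```

Emit:
move_arm:
  plan:
    - [[0,0,0],0]
    - [[0,0,0],0]

```text
time: 17.0
tcp_pos: [0.6253, -0.0921, 0.1831]
eef_rot: [-1.995, -2.422, 0.002]
force: [0.9, 0.4, 0.3]
grip_width: 0.0853
gripper_force: 0.0
```

```bash
python3 plan.py 634.3 -97.3 53 11; python3 -c "
from meas import *
im,P=bay('wrist')"
```

```text
t 17.0 tcp [625.3 -92.1 183.1] beta 11.03 tilt 0.22 q1,q6 [-15.5 -26.6] w 0.0853 F [0.9 0.4 0.3]
spin 0.0 /rows 1 local [ -6.8   7.9 130.1] xy rows 1 each [-6.82  7.89]
red top (array([620.9, -82.6]), array([1.5, 0.4]), 89.7, 'z', 0.2595, 3) mat (array([610. ,  23.3]), array([67. , 64.6]), 11.2, 'z', 0.0075, 5989)
yellow top None mat (array([569.3, -47.3]), array([66.7, 66.4]), 56.2, 'z', 0.0076, 4878)
green top (array([634.3, -96.6]), array([49.7, 49.1]), 59.0, 'z', 0.0985, 3242) mat (array([630.3, -88.6]), array([67.6, 47.1]), 19.2, 'z', 0.0076, 1195)
block (array([636.4, -31.9]), array([28.5, 49.9]), 8.4, 'z', 0.0496, 2594)
```

Emit:
move_arm:
  plan:
    - [[-0.0055,0.008,0],0]
    - [[0,0,0.04],0]
    - [[0,0,0.04],0]
    - [[0,0,0.03],0]
    - [[0,0,0.018],0]
    - [[0,0,0],0]
    - [[0,0,0],0]

```text
time: 17.75
tcp_pos: [0.6359, -0.0966, 0.0576]
eef_rot: [1.997, 2.425, 0.0]
force: [0.8, -0.1, 0.4]
grip_width: 0.0852
gripper_force: 0.0
```

Emit:
move_arm:
  plan:
    - [[0,0,0],0]
    - [[0,0,0],0]
    - [[0,0,0],0]
    - [[0,0,0],0]
    - [[0,0,0],0]
    - [[0,0,0],0]
    - [[0,0,0],0]
  jaw: 255

```text
time: 18.45
tcp_pos: [0.6362, -0.0977, 0.0592]
eef_rot: [1.997, 2.422, 0.001]
force: [-2.8, 0.4, 6.6]
grip_width: 0.0494
gripper_force: 40.9
```

Emit:
move_arm:
  plan:
    - [[0,0,-0.02],0]
    - [[0,0,-0.04],0]
    - [[0,0,-0.04],0]
    - [[0,0,-0.03],0]
    - [[0,0,0],0]
    - [[0,0,0],0]

```text
time: 19.05
tcp_pos: [0.6353, -0.0973, 0.1874]
eef_rot: [1.998, 2.423, 0.001]
force: [-0.3, -0.1, -4.0]
grip_width: 0.0492
gripper_force: 42.6
```

```bash
python3 plan.py 428 320.7 180 -79
```

```text
t 19.05 tcp [635.3 -97.3 187.4] beta 10.99 tilt 0.05 q1,q6 [-15.7 -26.7] w 0.0492 F [-0.3 -0.1 -4. ]
spin 90.0 /rows 11 local [-123.8 -449.9    7.4] xy rows 10 each [-12.38 -44.99]
```

Emit:
move_arm:
  plan:
    - [[0,0,0],5.2]
    - [[0,0,0],8.2]
    - [[0,0,0],8.2]
    - [[0,0,0],8.2]
    - [[0,0,0],8.2]
    - [[0,0,0],8.2]
    - [[0,0,0],8.2]
    - [[0,0,0],8.2]
    - [[0,0,0],8.2]
    - [[0,0,0],8.2]

```text
time: 20.05
tcp_pos: [0.6334, -0.0968, 0.1835]
eef_rot: [-3.083, -0.59, 0.008]
force: [-0.2, -0.6, -2.8]
grip_width: 0.0492
gripper_force: 42.6
```

Emit:
move_arm:
  plan:
    - [[0,0,0],8]
    - [[0,0,0],3]
    - [[-0.012,-0.045,0],0]
    - [[-0.012,-0.045,0],0]
    - [[-0.012,-0.045,0],0]
    - [[-0.012,-0.045,0],0]
    - [[-0.012,-0.045,0],0]
    - [[-0.012,-0.045,0],0]
    - [[-0.012,-0.045,0],0]
    - [[-0.012,-0.045,0],0]

```text
time: 21.05
tcp_pos: [0.4696, 0.2387, 0.1843]
eef_rot: [3.126, 0.3, -0.007]
force: [0.5, 0.9, -3.6]
grip_width: 0.0493
gripper_force: 42.9
```

Emit:
move_arm:
  plan:
    - [[-0.014,-0.045,0],0]
    - [[-0.014,-0.045,0],0]
    - [[0,0,0],0]
    - [[0,0,0],0]
    - [[0,0,0],0]

```text
time: 21.55
tcp_pos: [0.4272, 0.3196, 0.1855]
eef_rot: [3.126, 0.3, -0.004]
force: [-0.4, -0.1, -3.1]
grip_width: 0.049
gripper_force: 43.3
```

```bash
python3 plan.py 428 320.7 57 -79
```

```text
t 21.55 tcp [427.2 319.6 185.5] beta -79.02 tilt 0.18 q1,q6 [ 28.4 107.4] w 0.049 F [-0.4 -0.1 -3.1]
spin -0.0 /rows 1 local [  1.   -0.9 128.5] xy rows 1 each [ 0.96 -0.89]
```

Emit:
move_arm:
  plan:
    - [[0,0,0.03],0]
    - [[0,0,0.04],0]
    - [[0,0,0.035],0]
    - [[0,0,0.015],0]
    - [[0,0,0.005],0]
    - [[0,0,0.005],0]
    - [[0,0,0.001],0]
    - [[0,0,0],0]

```text
time: 22.35
tcp_pos: [0.4289, 0.3213, 0.0577]
eef_rot: [-3.126, -0.301, -0.004]
force: [-0.4, -0.1, -2.8]
grip_width: 0.049
gripper_force: 43.4
```

Emit:
move_arm:
  plan:
    - [[0,0,0],0]
    - [[0,0,0],0]
    - [[0,0,0],0]
    - [[0,0,0],0]
    - [[0,0,0],0]
    - [[0,0,-0.02],0]
    - [[0,0,-0.05],0]
    - [[0,0,-0.05],0]
    - [[0,0,-0.012],0]
    - [[0,0,0],0]
  jaw: 0

```text
time: 23.35
tcp_pos: [0.4296, 0.3219, 0.1916]
eef_rot: [-3.125, -0.301, -0.009]
force: [-0.3, 0.4, 0.2]
grip_width: 0.0852
gripper_force: 0.0
```

```bash
python3 plan.py 635.7 -32.4 180 -81.5 ; python3 - <<'E'
from meas import *
im,P=cloud('wrist'); X,Y,Z=np.moveaxis(P,-1,0)
hsv=cv2.cvtColor(im,cv2.COLOR_RGB2HSV)
print(rect(P,(Y>.2)&(Z>.085)&(Z<.125)&(hsv[...,0]>45)&(hsv[...,0]<85)))
im,P=bay("top"); X,Y,Z=np.moveaxis(P,-1,0)
for a,b in((.36,.46),(.46,.54),(.54,.62)): print(rect(P,(Y>.25)&(Y<.4)&(X>a)&(X<b)&(Z>.085)&(Z<.12)))
E
```

```text
t 23.35 tcp [429.6 321.9 191.6] beta -79.0 tilt 0.37 q1,q6 [ 28.4 107.4] w 0.0852 F [-0.3  0.4  0.2]
spin 2.5 /rows 1 local [151.5 380.8  11.6] xy rows 9 each [16.83 42.32]
(array([429.5, 323.6]), array([49.4, 49.4]), 15.1, 'z', 0.0968, 3132)
red top None mat (array([608.7,  23.1]), array([66.3, 68.7]), 88.3, 'z', 0.0074, 911)
yellow top None mat (array([567.8, -48.7]), array([67.7, 66.1]), 88.5, 'z', 0.0075, 929)
green top None mat (array([ 632.4, -100.2]), array([66.4, 67.1]), 87.7, 'z', 0.0075, 904)
block (array([634.2, -34.2]), array([28.7, 49.6]), 7.9, 'z', 0.0496, 366)
(array([422.2, 316.3]), array([35.3, 49.4]), 45.1, 'z', 0.096, 362)
(array([501.1, 320.6]), array([50.9, 50.3]), 86.0, 'z', 0.1088, 795)
(array([576.7, 325.2]), array([51.1, 49.9]), 62.4, 'z', 0.1089, 737)
```

Emit:
move_arm:
  plan:
    - [[0,0,0],2.6]
    - [[0.016,0.042,0],0]
    - [[0.017,0.042,0],0]
    - [[0.017,0.042,0],0]
    - [[0.017,0.042,0],0]
    - [[0.017,0.042,0],0]
    - [[0.017,0.042,0],0]
    - [[0.017,0.042,0],0]
    - [[0.017,0.042,0],0]
    - [[0.017,0.042,0],0]

```text
time: 24.45
tcp_pos: [0.6323, -0.0324, 0.1846]
eef_rot: [-3.132, -0.23, 0.008]
force: [0.6, 0.7, 0.7]
grip_width: 0.0855
gripper_force: 0.0
```

Emit:
move_arm:
  plan:
    - [[0,0,0.04],0]
    - [[0,0,0.03],0]
    - [[0,0,0],0]
    - [[0,0,0],0]
    - [[0,0,0],0]

```text
time: 24.95
tcp_pos: [0.634, -0.0307, 0.1194]
eef_rot: [3.133, 0.231, 0.002]
force: [0.5, 0.3, 0.4]
grip_width: 0.0854
gripper_force: 0.0
```

```bash
python3 plan.py 636.5 -32.2 16 -81.6; python3 -c "
from meas import *
im,P=bay('wrist')"
```

```text
t 24.95 tcp [634.  -30.7 119.4] beta -81.57 tilt 0.08 q1,q6 [-9.9 71.7] w 0.0854 F [0.5 0.3 0.4]
spin 0.0 /rows 1 local [  2.2   1.8 103.4] xy rows 1 each [2.24 1.85]
red top None mat (array([608.8,  25.7]), array([68.7, 64.4]), 8.4, 'z', 0.0076, 5767)
yellow top None mat (array([568.7, -47.5]), array([67.1, 68.7]), 83.1, 'z', 0.0076, 4905)
green top None mat (array([632.9, -98.6]), array([68.8, 67.3]), 50.3, 'z', 0.0076, 5994)
block (array([636.9, -32.2]), array([28.8, 50. ]), 8.3, 'z', 0.0496, 3520)
```

Emit:
move_arm:
  plan:
    - [[0.0025,0.0015,0],0]
    - [[0,0,0.035],0]
    - [[0,0,0.035],0]
    - [[0,0,0.02],0]
    - [[0,0,0.009],0]
    - [[0,0,0.004],0]
    - [[0,0,0],0]
    - [[0,0,0],0]

```text
time: 25.8
tcp_pos: [0.6375, -0.0323, 0.0171]
eef_rot: [3.132, 0.23, 0.004]
force: [0.3, -1.2, 0.4]
grip_width: 0.0854
gripper_force: 0.0
```

```bash
python3 plan.py 636.5 -32.2 16 -81.6; python3 -c "
from meas import *
im,P=bay('wrist');save(im,'w1.png')"
```

```text
t 25.8 tcp [637.5 -32.3  17.1] beta -81.6 tilt 0.17 q1,q6 [-10.   71.6] w 0.0854 F [ 0.3 -1.2  0.4]
spin 0.0 /rows 1 local [-0.9 -0.2  1.1] xy rows 1 each [-0.94 -0.2 ]
red top None mat (array([608.8,  27.6]), array([70.1, 62.2]), 1.6, 'z', 0.0076, 8321)
yellow top (array([648.2, -31.8]), array([ 4.4, 27.9]), 9.4, 'z', 0.0928, 1227) mat (array([571.7, -46.9]), array([31.6, 66.9]), 8.3, 'z', 0.0077, 4832)
green top None mat (array([634.9, -98.4]), array([65.8, 67.3]), 25.7, 'z', 0.0076, 9553)
block (array([637.1, -32.2]), array([29.2, 50.1]), 8.6, 'z', 0.0496, 9968)
```

View pics/w1.png

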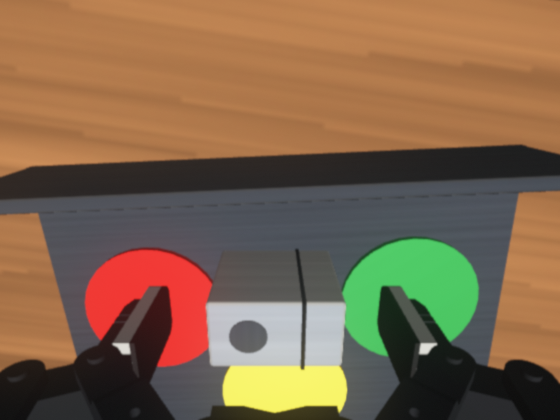

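The block at (276,310) sits centred between the open fingers at about 150 and 400, so I'll grip it.

Emit:
move_arm:
  plan:
    - [[0,0,0],0]
    - [[0,0,0],0]
    - [[0,0,0],0]
    - [[0,0,0],0]
    - [[0,0,0],0]
    - [[0,0,0],0]
    - [[0,0,0],0]
  jaw: 255
  squeeze: 70

```text
time: 26.55
tcp_pos: [0.6367, -0.0322, 0.0162]
eef_rot: [3.133, 0.23, 0.002]
force: [-0.2, -0.7, 4.7]
grip_width: 0.0487
gripper_force: 74.2
```

Emit:
move_arm:
  plan:
    - [[0,0,-0.01],0]
    - [[0,0,-0.03],0]
    - [[0,0,-0.045],0]
    - [[0,0,-0.045],0]
    - [[0,0,-0.03],0]
    - [[0,0,0],0]
    - [[0,0,0],0]

```text
time: 27.25
tcp_pos: [0.6354, -0.0319, 0.1746]
eef_rot: [-3.133, -0.23, 0.001]
force: [-0.9, -0.2, -4.1]
grip_width: 0.0487
gripper_force: 73.9
```

```bash
python3 plan.py 510.5 -318 177 -78.6; python3 -c "
from meas import *
im,P=cloud('wrist');Z=P[...,2]; hsv=cv2.cvtColor(im,cv2.COLOR_RGB2HSV)
print(rect(P,(Z>.195)&(Z<.225)&(hsv[...,1]<90)&(P[...,0]>.61)))"
```

```text
t 27.25 tcp [635.4 -31.9 174.6] beta -81.6 tilt 0.05 q1,q6 [-10.   71.6] w 0.0487 F [-0.9 -0.2 -4.1]
spin -3.0 /rows 1 local [-179.   255.7   -2.4] xy rows 7 each [-25.57  36.53]
(array([636. , -31.2]), array([29.3, 75.7]), 8.5, 'z', 0.208, 15121)
```

Emit:
move_arm:
  plan:
    - [[0,0,0],-3]
    - [[-0.02,0.029,0],0]
    - [[-0.026,0.037,0],0]
    - [[-0.026,0.037,0],0]
    - [[-0.026,0.037,0],0]
    - [[-0.026,0.037,0],0]
    - [[-0.026,0.037,0],0]
    - [[-0.029,0.042,0],0]
    - [[0,0,0],0]
    - [[0,0,0],0]

```text
time: 28.3
tcp_pos: [0.5093, -0.3175, 0.1719]
eef_rot: [-3.122, -0.307, 0.006]
force: [0.4, 0.9, -4.4]
grip_width: 0.049
gripper_force: 74.3
```

```bash
python3 plan.py 510.5 -318 177 -78.6; python3 - <<'E'
from meas import *
im,P=cloud('wrist');save(im,'w2.png');X,Y,Z=np.moveaxis(P,-1,0); B=(Y<-.22)&(Y>-.42)&(X>.4)&(X<.64)
for a,b in((.53,.64),(.4,.48)):
    m=B&(Z>.055)&(Z<.068)&(X+.2*Y>a-.064)&(X+.2*Y<b-.064); print(rect(P,m))
print("bed",rect(P,B&(Z>.028)&(Z<.037)))
E
```

```text
t 28.3 tcp [ 509.3 -317.5  171.9] beta -78.79 tilt 0.33 q1,q6 [-39.5  39.3] w 0.049 F [ 0.4  0.9 -4.4]
spin -0.2 /rows 1 local [ 1.   0.8 -5.1] xy rows 1 each [1.03 0.75]
(array([ 556.8, -308.9]), array([ 31.1, 100.5]), 11.4, 'z', 0.0606, 6664)
(array([ 469.5, -326.5]), array([ 24.5, 100.2]), 10.4, 'z', 0.0614, 981)
bed (array([ 507.7, -319.2]), array([ 56.5, 100. ]), 11.3, 'z', 0.0326, 5958)
```

View pics/w2.png

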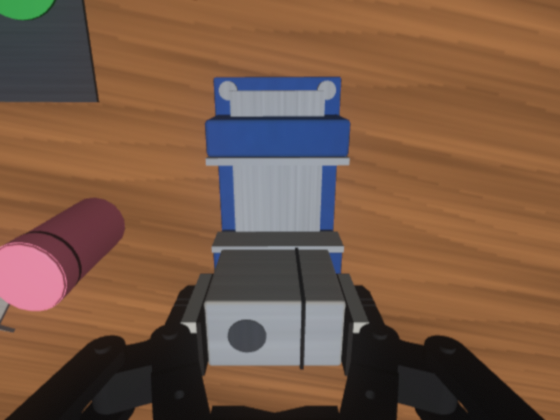

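Emit:
move_arm:
  plan:
    - [[0.001,0.001,0],-0.1]
    - [[0,0,0.03],0]
    - [[0,0,0.035],0]
    - [[0,0,0.03],0]
    - [[0,0,0.02],0]
    - [[0,0,0.008],0]
    - [[0,0,0],0]
    - [[0,0,0],0]

```text
time: 29.15
tcp_pos: [0.5138, -0.3181, 0.0534]
eef_rot: [3.125, 0.316, 0.002]
force: [-0.4, -0.5, -2.9]
grip_width: 0.049
gripper_force: 74.3
```

```bash
python3 plan.py 511.1 -318 45 -78.6
```

```text
t 29.15 tcp [ 513.8 -318.1   53.4] beta -78.44 tilt 0.09 q1,q6 [-39.2  39.2] w 0.049 F [-0.4 -0.5 -2.9]
spin 0.2 /rows 1 local [-2.6 -0.7  8.4] xy rows 1 each [-2.61 -0.67]
```

Emit:
move_arm:
  plan:
    - [[-0.002,0,0.003],0]
    - [[0,0,0.003],0]
    - [[0,0,0],0]
    - [[0,0,0],0]

```text
time: 29.55
tcp_pos: [0.5108, -0.3187, 0.0466]
eef_rot: [3.126, 0.314, 0.0]
force: [-0.2, -0.0, -4.8]
grip_width: 0.0489
gripper_force: 74.3
```

```bash
python3 plan.py 511.1 -318 45 -78.6
```

```text
t 29.55 tcp [ 510.8 -318.7   46.6] beta -78.52 tilt 0.02 q1,q6 [-39.5  39. ] w 0.0489 F [-0.2 -0.  -4.8]
spin 0.1 /rows 1 local [ 0.5 -0.7  1.6] xy rows 1 each [ 0.46 -0.67]
```

Emit:
move_arm:
  plan:
    - [[0,0,0.001],0]
    - [[0,0,0.001],0]
    - [[0,0,0],0]

```text
time: 29.85
tcp_pos: [0.5108, -0.3187, 0.0443]
eef_rot: [3.126, 0.314, 0.0]
force: [0.2, 1.5, -3.8]
grip_width: 0.049
gripper_force: 74.6
```

Emit:
move_arm:
  plan:
    - [[0,0,0.001],0]
    - [[0,0,0],0]

```text
time: 30.05
tcp_pos: [0.5108, -0.3187, 0.0442]
eef_rot: [3.126, 0.315, -0.0]
force: [-3.8, 2.5, 5.0]
grip_width: 0.0489
gripper_force: 75.2
```

Emit:
move_arm:
  plan:
    - [[0,0,0],0]
    - [[0,0,0],0]
    - [[0,0,0],0]
    - [[0,0,0],0]
    - [[0,0,0],0]
    - [[0,0,-0.02],0]
    - [[0,0,-0.04],0]
    - [[0,0,-0.045],0]
    - [[0,0,-0.035],0]
    - [[0,0,0],0]
  jaw: 0

```text
time: 31.05
tcp_pos: [0.5139, -0.3211, 0.1905]
eef_rot: [3.118, 0.314, 0.013]
force: [1.6, -0.2, -0.2]
grip_width: 0.0854
gripper_force: 0.0
```

```bash
python3 plan.py 578.7 326.5 180 -79; python3 - <<'E'
from meas import *
for n in("wrist","top"):
    im,P=cloud(n);X,Y,Z=np.moveaxis(P,-1,0); B=(Y<-.22)&(Y>-.42)&(X>.4)&(X<.64)
    print(n,"block",rect(P,B&(Z>.07)&(Z<.085)))
    print("far jaw",rect(P,B&(Z>.055)&(Z<.068)&(X+.2*Y>.47)), "near",rect(P,B&(Z>.055)&(Z<.068)&(X+.2*Y<.42)))
E
```

```text
t 31.05 tcp [ 513.9 -321.1  190.5] beta -78.5 tilt 0.67 q1,q6 [-39.5  39. ] w 0.0854 F [ 1.6 -0.2 -0.2]
spin 0.5 /rows 1 local [ 187.2 -623.3   10.5] xy rows 14 each [ 13.37 -44.52]
wrist block (array([ 511.4, -318.2]), array([28.6, 50. ]), 11.6, 'z', 0.0776, 2533)
far jaw (array([ 556.7, -309.1]), array([ 31.5, 100.2]), 11.5, 'z', 0.0606, 5808) near (array([ 466.5, -327.3]), array([ 30.8, 100.1]), 11.3, 'z', 0.0607, 4199)
top block (array([ 506.5, -308.6]), array([27.9, 27.8]), 12.2, 'z', 0.078, 223)
far jaw (array([ 554.2, -310.3]), array([ 31.1, 100.4]), 11.4, 'z', 0.0608, 905) near (array([ 463.1, -328.9]), array([ 31.2, 100.5]), 11.4, 'z', 0.0611, 954)
```

Emit:
move_arm:
  plan:
    - [[0,0,0],0.5]
    - [[0.0136,-0.0443,0],0]
    - [[0.0136,-0.0443,0],0]
    - [[0.0136,-0.0443,0],0]
    - [[0.0136,-0.0443,0],0]
    - [[0.0136,-0.0443,0],0]
    - [[0.0136,-0.0443,0],0]
    - [[0.0136,-0.0443,0],0]
    - [[0.0136,-0.0443,0],0]
    - [[0.0136,-0.0443,0],0]

```text
time: 32.15
tcp_pos: [0.5535, 0.098, 0.1812]
eef_rot: [-3.127, -0.3, 0.005]
force: [0.5, -1.2, -0.1]
grip_width: 0.0855
gripper_force: 0.0
```

Emit:
move_arm:
  plan:
    - [[0.0136,-0.0443,0],0]
    - [[0.0136,-0.0443,0],0]
    - [[0.0136,-0.0443,0],0]
    - [[0.0136,-0.0443,0],0]
    - [[0.0136,-0.0443,0],0]
    - [[0,0,0],0]
    - [[0,0,0],0]
    - [[0,0,0],0]

```text
time: 32.95
tcp_pos: [0.5787, 0.3254, 0.1816]
eef_rot: [3.126, 0.3, -0.004]
force: [0.0, 0.4, -0.8]
grip_width: 0.0855
gripper_force: 0.0
```

```bash
python3 plan.py 578.7 327 55 -79; cat > tray.py <<'E'
from meas import *
im,P=cloud('wrist');X,Y,Z=np.moveaxis(P,-1,0);hsv=cv2.cvtColor(im,cv2.COLOR_RGB2HSV);H=hsv[...,0].astype(int);T=(Y>.2)&(Z>.085)&(Z<.12)&(hsv[...,1]>80)
for n,c in(("r",(H<8)|(H>170)),("y",(H>20)&(H<35)),("g",(H>45)&(H<85))): print(n,rect(P,T&c))
E
python3 tray.py
```

```text
t 32.95 tcp [578.7 325.4 181.6] beta -79.04 tilt 0.17 q1,q6 [ 22.6 101.6] w 0.0855 F [ 0.   0.4 -0.8]
spin -0.0 /rows 1 local [  0.3  -1.6 126.6] xy rows 1 each [ 0.35 -1.61]
r (array([578.5, 327.4]), array([51.2, 49.2]), 8.9, 'z', 0.1101, 4671)
y (array([504.3, 323. ]), array([50.8, 50.5]), 85.3, 'z', 0.1094, 4335)
g (array([434.5, 323.8]), array([42.4, 48.7]), 2.1, 'z', 0.0962, 2168)
```

Emit:
move_arm:
  plan:
    - [[0,-0.002,0.03],0]
    - [[0,0,0.04],0]
    - [[0,0,0.035],0]
    - [[0,0,0.015],0]
    - [[0,0,0.005],0]
    - [[0,0,0],0]

```text
time: 33.6
tcp_pos: [0.5795, 0.3279, 0.0588]
eef_rot: [-3.127, -0.299, -0.0]
force: [1.1, 0.5, 1.2]
grip_width: 0.0856
gripper_force: 0.0
```

Emit:
move_arm:
  plan:
    - [[0,0,0],0]
    - [[0,0,0],0]
    - [[0,0,0],0]
    - [[0,0,0],0]
    - [[0,0,0],0]
    - [[0,0,0],0]
    - [[0,0,0],0]
  jaw: 255
  squeeze: 40

```text
time: 34.3
tcp_pos: [0.5804, 0.3289, 0.0606]
eef_rot: [-3.126, -0.301, -0.005]
force: [-0.1, -1.6, 6.3]
grip_width: 0.0494
gripper_force: 41.0
```

Emit:
move_arm:
  plan:
    - [[0,0,-0.02],0]
    - [[0,0,-0.04],0]
    - [[0,0,-0.04],0]
    - [[0,0,-0.025],0]
    - [[0,0,0],0]
    - [[0,0,0],0]

```text
time: 34.9
tcp_pos: [0.5786, 0.3284, 0.1826]
eef_rot: [3.127, 0.301, -0.001]
force: [-0.2, -1.1, -4.8]
grip_width: 0.0492
gripper_force: 42.5
```

```bash
python3 plan.py 609.7 24.2 180 -79
```

```text
t 34.9 tcp [578.6 328.4 182.6] beta -79.0 tilt 0.02 q1,q6 [ 22.8 101.8] w 0.0492 F [-0.2 -1.1 -4.8]
spin 0.0 /rows 1 local [-27.5 304.6   2.6] xy rows 7 each [-3.93 43.51]
```

Emit:
move_arm:
  plan:
    - [[-0.004,0.03,0],0]
    - [[-0.004,0.045,0],0]
    - [[-0.004,0.045,0],0]
    - [[-0.004,0.045,0],0]
    - [[-0.004,0.045,0],0]
    - [[-0.004,0.045,0],0]
    - [[-0.004,0.04,0],0]
    - [[0,0.009,0],0]
    - [[0,0,0],0]
    - [[0,0,0],0]

```text
time: 35.9
tcp_pos: [0.6083, 0.0256, 0.1812]
eef_rot: [-3.126, -0.301, 0.005]
force: [-0.1, 0.5, -3.2]
grip_width: 0.0496
gripper_force: 42.9
```

Emit:
move_arm:
  plan:
    - [[0,0,0.03],0]
    - [[0,0,0.04],0]
    - [[0,0,0.03],0]
    - [[0,0,0.015],0]
    - [[0,0,0],0]
    - [[0,0,0],0]

```text
time: 36.5
tcp_pos: [0.6102, 0.0255, 0.0692]
eef_rot: [3.127, 0.303, 0.002]
force: [0.8, -0.0, -2.2]
grip_width: 0.0493
gripper_force: 43.0
```

```bash
python3 plan.py 609.7 24.2 62 -79; python3 -c "
from meas import *
bay('top')"
```

```text
t 36.5 tcp [610.2  25.5  69.2] beta -78.94 tilt 0.06 q1,q6 [-5.  73.9] w 0.0493 F [ 0.8 -0.  -2.2]
spin 0.1 /rows 1 local [-0.7  1.2  7.2] xy rows 1 each [-0.74  1.22]
red top (array([572.3,  37. ]), array([ 98.6, 152.1]), 85.2, 'z', 0.443, 9499) mat (array([593.5,  19.6]), array([37. , 68.1]), 10.2, 'z', 0.0072, 229)
yellow top (array([504. , -25.2]), array([1. , 7.4]), 86.5, 'z', 0.502, 11) mat (array([567. , -71.3]), array([22.4, 62.3]), 88.2, 'z', 0.0076, 270)
green top None mat (array([632. , -99.6]), array([67.2, 66.9]), 43.6, 'z', 0.0075, 903)
block None
```

Emit:
move_arm:
  plan:
    - [[-0.0005,0.001,0.004],0]
    - [[0,0,0.002],0]
    - [[0,0,0],0]
    - [[0,0,0],0]

```text
time: 36.95
tcp_pos: [0.6094, 0.0235, 0.0627]
eef_rot: [3.127, 0.301, 0.001]
force: [-0.0, -0.5, -2.2]
grip_width: 0.0491
gripper_force: 43.0
```

Emit:
move_arm:
  plan:
    - [[0,0,0.001],0]
    - [[0,0,0],0]

```text
time: 37.15
tcp_pos: [0.6098, 0.0235, 0.0626]
eef_rot: [3.127, 0.301, 0.002]
force: [-2.9, 0.6, 4.5]
grip_width: 0.0492
gripper_force: 43.3
```

Emit:
move_arm:
  plan:
    - [[0,0,0],0]
    - [[0,0,0],0]
    - [[0,0,0],0]
    - [[0,0,0],0]
    - [[0,0,0],0]
    - [[0,0,-0.02],0]
    - [[0,0,-0.045],0]
    - [[0,0,-0.05],0]
    - [[0,0,-0.007],0]
    - [[0,0,0],0]
  jaw: 0

```text
time: 38.15
tcp_pos: [0.611, 0.0235, 0.1864]
eef_rot: [3.126, 0.301, 0.009]
force: [0.6, -0.6, 0.8]
grip_width: 0.0853
gripper_force: 0.0
```

```bash
python3 plan.py 429 323 180 -79; python3 -c "
from meas import *
bay('wrist')"
```

```text
t 38.15 tcp [611.   23.5 186.4] beta -79.0 tilt 0.34 q1,q6 [-5.2 73.8] w 0.0853 F [ 0.6 -0.6  0.8]
spin -0.0 /rows 1 local [-121.6 -328.7    6.4] xy rows 8 each [-15.19 -41.09]
red top (array([608. ,  22.4]), array([49.1, 48.7]), 4.6, 'z', 0.1122, 4093) mat (array([618.9,  26.5]), array([48.2, 66.9]), 15.1, 'z', 0.0076, 1293)
yellow top (array([617.6,  -1.3]), array([0., 0.]), 0.0, 'z', 0.105, 1) mat (array([569.1, -50.3]), array([68.7, 62.3]), 1.1, 'z', 0.0076, 3332)
green top None mat (array([633.1, -99. ]), array([68.6, 67.6]), 77.8, 'z', 0.0076, 4169)
block None
```

Emit:
move_arm:
  plan:
    - [[-0.015,-0.041,0],0]
    - [[-0.015,-0.041,0],0]
    - [[-0.015,-0.041,0],0]
    - [[-0.015,-0.041,0],0]
    - [[-0.015,-0.041,0],0]
    - [[-0.015,-0.041,0],0]
    - [[-0.015,-0.041,0],0]
    - [[-0.015,-0.041,0],0]
    - [[0,0,0],0]
    - [[0,0,0],0]

```text
time: 39.2
tcp_pos: [0.4271, 0.3228, 0.181]
eef_rot: [3.125, 0.305, -0.005]
force: [-0.2, -0.6, -0.1]
grip_width: 0.0851
gripper_force: 0.0
```

```bash
python3 plan.py 429.3 323.5 60 -79; python3 tray.py
```

```text
t 39.2 tcp [427.1 322.8 181. ] beta -78.85 tilt 0.23 q1,q6 [ 28.7 107.5] w 0.0851 F [-0.2 -0.6 -0.1]
spin 0.1 /rows 1 local [  2.3  -0.3 121. ] xy rows 1 each [ 2.33 -0.31]
r None
y (array([503.3, 323. ]), array([50.6, 50.6]), 73.5, 'z', 0.1095, 6532)
g (array([429.6, 323.6]), array([49.6, 49.2]), 11.9, 'z', 0.0966, 3281)
```

Emit:
move_arm:
  plan:
    - [[0.0015,-0.001,0.03],0]
    - [[0,0,0.04],0]
    - [[0,0,0.035],0]
    - [[0,0,0.015],0]
    - [[0,0,0.003],0]
    - [[0,0,0],0]

```text
time: 39.85
tcp_pos: [0.4308, 0.3235, 0.0607]
eef_rot: [3.127, 0.299, 0.0]
force: [0.2, -0.2, 0.0]
grip_width: 0.0855
gripper_force: 0.0
```

Emit:
move_arm:
  plan:
    - [[0,0,0],0]
    - [[0,0,0],0]
    - [[0,0,0],0]
    - [[0,0,0],0]
    - [[0,0,0],0]
    - [[0,0,0],0]
    - [[0,0,0],0]
  jaw: 255

```text
time: 40.55
tcp_pos: [0.4314, 0.3246, 0.0622]
eef_rot: [-3.126, -0.301, -0.005]
force: [-0.9, -1.9, 5.7]
grip_width: 0.0489
gripper_force: 41.2
```

Emit:
move_arm:
  plan:
    - [[0,0,-0.02],0]
    - [[0,0,-0.04],0]
    - [[0,0,-0.04],0]
    - [[0,0,-0.025],0]
    - [[0,0,0],0]
    - [[0,0,0],0]

```text
time: 41.15
tcp_pos: [0.4298, 0.324, 0.1849]
eef_rot: [-3.127, -0.301, -0.0]
force: [-0.2, -0.0, -3.3]
grip_width: 0.0489
gripper_force: 42.8
```

```bash
python3 plan.py 633.5 -98.4 180 -79
```

```text
t 41.15 tcp [429.8 324.  184.9] beta -78.99 tilt 0.01 q1,q6 [ 28.6 107.6] w 0.0489 F [-0.2 -0.  -3.3]
spin 0.0 /rows 1 local [119.4 453.5   4.9] xy rows 10 each [11.94 45.35]
```

Emit:
move_arm:
  plan:
    - [[0.012,0.03,0],0]
    - [[0.012,0.047,0],0]
    - [[0.012,0.047,0],0]
    - [[0.012,0.047,0],0]
    - [[0.012,0.047,0],0]
    - [[0.012,0.047,0],0]
    - [[0.012,0.047,0],0]
    - [[0.012,0.047,0],0]
    - [[0.012,0.047,0],0]
    - [[0.012,0.044,0],0]

```text
time: 42.15
tcp_pos: [0.6325, -0.0966, 0.1816]
eef_rot: [-3.125, -0.3, 0.008]
force: [1.1, 0.6, -2.8]
grip_width: 0.0491
gripper_force: 42.9
```

Emit:
move_arm:
  plan:
    - [[0,0.003,0],0]
    - [[0,0,0],0]
    - [[0,0,0.03],0]
    - [[0,0,0.04],0]
    - [[0,0,0.03],0]
    - [[0,0,0.015],0]
    - [[0,0,0],0]
    - [[0,0,0],0]

```text
time: 42.95
tcp_pos: [0.6348, -0.0971, 0.0711]
eef_rot: [3.127, 0.302, 0.001]
force: [0.4, -0.7, -2.9]
grip_width: 0.0487
gripper_force: 43.2
```

```bash
python3 plan.py 633.5 -98.4 64.5 -79
```

```text
t 42.95 tcp [634.8 -97.1  71.1] beta -78.96 tilt 0.05 q1,q6 [-15.7  63.2] w 0.0487 F [ 0.4 -0.7 -2.9]
spin 0.0 /rows 1 local [-1.5  1.   6.6] xy rows 1 each [-1.5   1.05]
```

Emit:
move_arm:
  plan:
    - [[-0.0005,0.0005,0.004],0]
    - [[0,0,0.002],0]
    - [[0,0,0.001],0]
    - [[0,0,0],0]

```text
time: 43.35
tcp_pos: [0.6344, -0.0985, 0.0642]
eef_rot: [3.127, 0.301, 0.002]
force: [-0.3, 0.7, -0.4]
grip_width: 0.0487
gripper_force: 43.4
```

Emit:
move_arm:
  plan:
    - [[0,0,0.0005],0]
    - [[0,0,0],0]

```text
time: 43.55
tcp_pos: [0.6346, -0.0985, 0.0641]
eef_rot: [3.127, 0.301, 0.002]
force: [-1.0, 0.7, 6.1]
grip_width: 0.0494
gripper_force: 43.8
```

Emit:
move_arm:
  plan:
    - [[0,0,0],0]
    - [[0,0,0],0]
    - [[0,0,0],0]
    - [[0,0,0],0]
    - [[0,0,0],0]
    - [[0,0,-0.02],0]
    - [[0,0,-0.045],0]
    - [[0,0,-0.05],0]
    - [[0,0,-0.006],0]
    - [[0,0,0],0]
  jaw: 0

```text
time: 44.55
tcp_pos: [0.6356, -0.0988, 0.1869]
eef_rot: [3.125, 0.301, 0.008]
force: [-0.6, 0.2, 0.1]
grip_width: 0.0852
gripper_force: 0.0
```

```bash
python3 plan.py 503.4 323 180 -79; python3 -c "
from meas import *
bay('wrist')"
```

```text
t 44.55 tcp [635.6 -98.8 186.9] beta -79.0 tilt 0.33 q1,q6 [-15.9  63.1] w 0.0852 F [-0.6  0.2  0.1]
spin -0.0 /rows 1 local [ -49.3 -439.3    6.9] xy rows 10 each [ -4.93 -43.93]
red top (array([609.1,  21.6]), array([48.7, 47. ]), 62.4, 'z', 0.1122, 4181) mat (array([617.,  19.]), array([67.3, 50.3]), 53.3, 'z', 0.0076, 1376)
yellow top None mat (array([568.8, -46.1]), array([67.5, 66.7]), 28.0, 'z', 0.0076, 3504)
green top (array([632.7, -99.1]), array([49.5, 49.5]), 64.1, 'z', 0.0987, 3236) mat (array([643. , -95.2]), array([47. , 66.9]), 14.8, 'z', 0.0076, 1342)
block (array([650.7, -95.3]), array([13.7, 44.9]), 12.1, 'z', 0.0478, 153)
```

Emit:
move_arm:
  plan:
    - [[-0.005,-0.044,0],0]
    - [[-0.005,-0.044,0],0]
    - [[-0.005,-0.044,0],0]
    - [[-0.005,-0.044,0],0]
    - [[-0.005,-0.044,0],0]
    - [[-0.005,-0.044,0],0]
    - [[-0.005,-0.044,0],0]
    - [[-0.005,-0.044,0],0]
    - [[-0.004,-0.044,0],0]
    - [[-0.004,-0.043,0],0]

```text
time: 45.6
tcp_pos: [0.5007, 0.3244, 0.1808]
eef_rot: [3.126, 0.301, -0.007]
force: [-0.1, 1.4, 0.8]
grip_width: 0.0853
gripper_force: 0.0
```

Emit:
move_arm:
  plan:
    - [[0,0,0],0]
    - [[0,0,0],0]

```text
time: 45.8
tcp_pos: [0.5013, 0.3236, 0.1811]
eef_rot: [3.125, 0.305, -0.006]
force: [-0.2, -0.9, 0.3]
grip_width: 0.0855
gripper_force: 0.0
```

```bash
python3 plan.py 503.4 323 60 -79; python3 tray.py
```

```text
t 45.8 tcp [501.3 323.6 181.1] beta -78.86 tilt 0.25 q1,q6 [ 25.3 104.2] w 0.0855 F [-0.2 -0.9  0.3]
spin 0.1 /rows 1 local [  2.    1.  121.1] xy rows 1 each [1.96 0.96]
r None
y (array([503.4, 323. ]), array([50.7, 51. ]), 80.9, 'z', 0.1095, 5192)
g None
```

Emit:
move_arm:
  plan:
    - [[0.001,0,0.03],0]
    - [[0,0,0.04],0]
    - [[0,0,0.035],0]
    - [[0,0,0.015],0]
    - [[0,0,0.003],0]
    - [[0,0,0],0]

```text
time: 46.45
tcp_pos: [0.5047, 0.323, 0.0612]
eef_rot: [3.127, 0.299, 0.0]
force: [0.0, 0.7, 0.4]
grip_width: 0.0853
gripper_force: 0.0
```

Emit:
move_arm:
  plan:
    - [[0,0,0],0]
    - [[0,0,0],0]
    - [[0,0,0],0]
    - [[0,0,0],0]
    - [[0,0,0],0]
    - [[0,0,0],0]
    - [[0,0,0],0]
  jaw: 255

```text
time: 47.15
tcp_pos: [0.5053, 0.3241, 0.0628]
eef_rot: [-3.126, -0.301, -0.005]
force: [-1.2, -2.5, 6.3]
grip_width: 0.049
gripper_force: 41.1
```

Emit:
move_arm:
  plan:
    - [[0,0,-0.02],0]
    - [[0,0,-0.04],0]
    - [[0,0,-0.04],0]
    - [[0,0,-0.025],0]
    - [[0,0,0],0]
    - [[0,0,0],0]

```text
time: 47.75
tcp_pos: [0.5038, 0.3236, 0.1856]
eef_rot: [-3.127, -0.301, -0.0]
force: [-0.1, -0.2, -2.4]
grip_width: 0.0491
gripper_force: 42.1
```

```bash
python3 plan.py 569.7 -46.9 180 -79
```

```text
t 47.75 tcp [503.8 323.6 185.6] beta -78.99 tilt 0.02 q1,q6 [ 25.2 104.2] w 0.0491 F [-0.1 -0.2 -2.4]
spin 0.0 /rows 1 local [ -6.  376.3   5.6] xy rows 8 each [-0.76 47.04]
```

Emit:
move_arm:
  plan:
    - [[-0.001,0.03,0],0]
    - [[-0.001,0.045,0],0]
    - [[-0.001,0.045,0],0]
    - [[-0.001,0.045,0],0]
    - [[-0.001,0.045,0],0]
    - [[-0.001,0.045,0],0]
    - [[0,0.045,0],0]
    - [[0,0.045,0],0]
    - [[0,0.031,0],0]
    - [[0,0,0],0]

```text
time: 48.75
tcp_pos: [0.5687, -0.0504, 0.1828]
eef_rot: [3.128, 0.294, -0.007]
force: [0.3, 0.7, -2.4]
grip_width: 0.0485
gripper_force: 42.5
```

Emit:
move_arm:
  plan:
    - [[0,0,0],0]
    - [[0,0,0.03],0]
    - [[0,0,0.04],0]
    - [[0,0,0.03],0]
    - [[0,0,0.015],0]
    - [[0,0,0],0]
    - [[0,0,0],0]

```text
time: 49.45
tcp_pos: [0.5703, -0.046, 0.0715]
eef_rot: [3.127, 0.302, 0.001]
force: [1.1, -0.0, -2.0]
grip_width: 0.049
gripper_force: 42.6
```

```bash
python3 plan.py 569.7 -46.9 65 -79
```

```text
t 49.45 tcp [570.3 -46.   71.5] beta -78.95 tilt 0.03 q1,q6 [-12.5  66.4] w 0.049 F [ 1.1 -0.  -2. ]
spin 0.0 /rows 1 local [-0.8  0.7  6.5] xy rows 1 each [-0.8   0.75]
```

Emit:
move_arm:
  plan:
    - [[-0.0005,0,0.004],0]
    - [[0,0,0.002],0]
    - [[0,0,0.001],0]
    - [[0,0,0],0]

```text
time: 49.85
tcp_pos: [0.5701, -0.0469, 0.0648]
eef_rot: [3.127, 0.301, 0.002]
force: [0.2, -0.1, 1.4]
grip_width: 0.049
gripper_force: 42.7
```

Touching the mat, so I'll release, lift and back away for a check.

Emit:
move_arm:
  plan:
    - [[0,0,0],0]
    - [[0,0,0],0]
    - [[0,0,0],0]
    - [[0,0,0],0]
    - [[0,0,0],0]
    - [[0,0,-0.02],0]
    - [[0,0,-0.045],0]
    - [[0,0,-0.05],0]
    - [[0,0,-0.005],0]
    - [[0,0,0],0]
  jaw: 0

```text
time: 50.85
tcp_pos: [0.571, -0.0471, 0.1864]
eef_rot: [3.126, 0.301, 0.008]
force: [-0.7, -0.9, -0.8]
grip_width: 0.0852
gripper_force: 0.0
```

Emit:
move_arm:
  plan:
    - [[0,-0.04,0],0]
    - [[0,-0.045,0],0]
    - [[0,-0.045,0],0]
    - [[0,-0.045,0],0]
    - [[0,-0.045,0],0]
    - [[0,-0.04,0],0]
    - [[0,-0.03,0],0]
    - [[0,0,0],0]

```text
time: 51.65
tcp_pos: [0.5116, 0.241, 0.1813]
eef_rot: [-3.126, -0.308, 0.006]
force: [-0.4, -0.9, 0.0]
grip_width: 0.0856
gripper_force: 0.0
```

```bash
python3 - <<'E'
from meas import *
im,P=bay("top");save(im,"top1.png")
X,Y,Z=np.moveaxis(P,-1,0);B=(Y<-.22)&(Y>-.42)&(X>.4)&(X<.64)
print("block",rect(P,B&(Z>.07)&(Z<.085)),get_state()["time"])
E
```

```text
red top (array([605.9,  20.1]), array([48.1, 50.5]), 89.0, 'z', 0.1116, 655) mat (array([599. ,  21.6]), array([48. , 68.2]), 2.5, 'z', 0.0073, 256)
yellow top (array([565.5, -50.1]), array([49.2, 50.4]), 88.7, 'z', 0.1111, 689) mat (array([565.4, -45. ]), array([68.5, 58.9]), 46.1, 'z', 0.0073, 279)
green top (array([ 629.6, -101. ]), array([48.6, 48.8]), 34.0, 'z', 0.0986, 510) mat (array([630.1, -95.7]), array([70. , 58.9]), 38.3, 'z', 0.0074, 304)
block (array([608.4, -94.8]), array([31.2,  5.5]), 73.5, 'z', 0.0462, 20)
block (array([ 508.7, -320.1]), array([27.9, 50.9]), 11.5, 'z', 0.0779, 454) 51.7
```

View pics/top1.png

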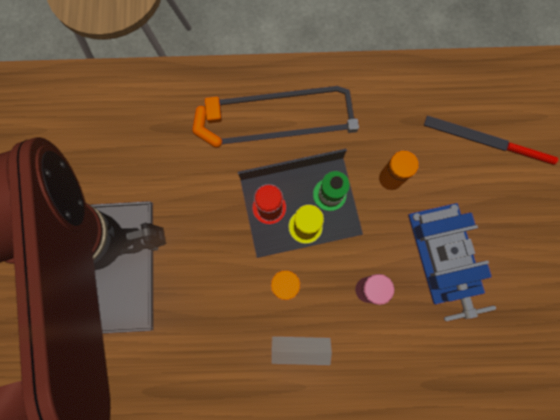

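The top view shows the cans standing on their own mats: red (268,197), yellow (308,222) and green (334,187). The block is in the vise at (450,252), and the hacksaw hasn't moved. The can centres are within about 3–4 mm of the mat centres, close to the calibration error, and the arm is clear of everything.

```bash
python3 -c "
from cell import *
print(sign_off())"
```

```text
the job is handed in; nothing more can be done
None
```

The job is done and handed in at about 52 s: all three cans went to the tray first, then the block went onto the vise bed between the jaws, then each can went back upright on its own mat, with the largest measured offset about 4 mm (red).

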